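# Fit the sander's platen and hold the belt tensioner back

## Task

Get the small belt sander ready for a new belt: slide the loose orange platen module onto the machine's rail, chamfered end first and black pad facing out of the rail mouth, until it is fully home and the detent clicks, and let go of it. Then push the red tab of the sprung idler block towards the drive drum, past its click to well back near the end of its travel, and finish while still holding it back there against the spring. Leave the other things on the bench where they are.

Things in the scene. Friction and masses are not known exactly. Their poses are not given: they have to be found in the camera images.
- sander: Blue benchtop belt sander (belt off), bolted down: base plate 12 mm thick, x -130 to 100, y -190 to 150 mm. Origin: on the table under the rail's centre line. x: the way the module slides home; y: from idler block to drive drum. Black drive drum at (45, 115), 52 across, top 82 mm over the table. Grey and blue motor: x 105 to 195, y -45 to 150, 100 mm tall.
- seat (a point): Where platen_grip lies when the module is home: 25 mm along the sander's x, y = 0, 54 mm above the table; axes as the sander's. Home is within 3 mm of it along the rail; an end stop lies 1 mm beyond. A sprung brass ball in the +y guide drops into the foot's side notch (about 3 N to enter, 6 N or more to leave): the click.
- entry (a point): Where platen_grip lies when the foot stands on the base plate before the rail, 110 mm before the seat along sander x, 54 mm above the table; axes as the sander's. The aluminium guides (sander x -20 to 60, 63 mm apart; mouth flared to 80 mm from x = -45) have lips 10.5 to 14.5 mm above the plate, 47 mm apart, over the foot: it enters only at the mouth.
- platen_grip (a point): Centre of the orange plate of the loose platen module (0.2 to 0.4 kg), 42 mm above its underside. Plate 12 mm thick (its x), 90 wide (y), 40 tall, black pad on its -x face; neck below 44 wide, 12 thick; aluminium foot 70 (x) x 60 (y) x 8 mm, centred, side notches at mid length. The chamfered +x end enters first, module x along sander x. Grasp from above across the 12 mm.
- tip_front (a point): Middle of the top of the foot's leading (+x) edge, 35 mm ahead of platen_grip along the module's x and 8 mm above its underside.
- detent (a joint): How far the detent's brass ball (12 mm across, 25 mm along sander x, in the +y guide) is pressed back by the foot's side, m: 0 free or in the notch, 0.002 to 0.006 while the side of the foot is passing.
- tensioner (a joint): How far the idler block is pushed towards the drive drum (sander +y), m: 0 sprung out, 0.036 at its hard stop. Spring 4 N at 0, 11 N at the stop; a brass pawl adds up to about 6 N between 0.012 and 0.024 (the click). It does not latch: let go, it springs out again. Well past the click: over 0.026.
- tab (a point): Centre of the outer (sander -y) face of the red push tab of the idler block, 54 mm above the table; axes as the sander's; push it along +y. Tab 40 mm wide (x), 10 thick (y), from 24 to 76 mm above the table. Behind it 39 mm of free room to the aluminium idler drum (52 mm across, top 93 mm above the table), on an aluminium block.
- glue: Bystander, to be left alone: white glue bottle with red cap, 48 mm across, 140 tall. Origin: centre of its underside.
- jar: Bystander, to be left alone: glass jar with red lid, 68 mm across, 90 tall. Origin: centre of its underside.
- cork_block: Bystander, to be left alone: cork sanding block, 110 x 60 x 35 mm. Origin: centre of its underside.
- driver: Bystander, to be left alone: screwdriver lying down, about 200 mm long.
- carton: Bystander, to be left alone: small plain cardboard box, 55 x 38 x 20 mm. Origin: centre of its underside.
- spare_drum: Bystander, to be left alone: spare black drum with a bore, 52 mm across, 50 tall. Origin: centre of its underside.
- plank: Bystander, to be left alone: thin pale wooden plank, 340 x 60 x 12 mm. Origin: centre of its underside.
- mug: Bystander, to be left alone: blue mug, 76 mm across, 90 tall. Origin: centre of its underside.
There are look-alikes about, which are no part of the job. What is shaped like the part that bears platen_grip but purple is not meant.

How it is judged:
By the outcome, as a careful person would: the job done as asked, in the order asked, and still so for the second after the job is handed in, while the arm keeps its last pose, push and grip.
It also fails if it takes over 51 s, if anything falls off the work surface, if the arm or the gripper's body presses on something with over 40 N, if the wrist force passes 120 N, or if a joint passes its speed limit or range.

## Robot

A 6-joint arm with a two-finger parallel gripper is mounted at the origin on the work surface. World frame = base frame: x ahead of the robot, y to its left, z up, the work surface at z = 0. Lengths are in mm, angles in rad, forces in N, time in s.
With the tool pointing down it reaches from about 275 to 825 mm from the base axis. Payload 5.2 kg.
Tool frame: the origin (TCP) lies at the very end of the fingers, on their centre line; the grasp point (between the pads) lies 19 mm behind it; z points along the fingers, y is the direction in which the jaws open and shut (so a half turn about z gives the same grasp; the last joint's range is limited). The gripper opens to 93 mm and grips with 3 to 60 N. Pads are 15 mm wide; open, the fingers measure 128 mm over their backs; the gripper's body (75 mm by 188 mm) begins 65 mm behind the grasp point.
Start: joints at [-1.513, 0.259, 1.535, -0, 1.348, -0.203], TCP at [141.84, -531.4, 218.653] pointing down, gripper open.
Joint ranges: [-3.14, 3.14], [-0.91, 2.08], [0.19, 2.58], [-1.22, 4.36], [0.22, 2.71], [-3.12, 3.12]. Speed limits (rad/s): [2.57, 2.57, 3.14, 3.14, 3.14, 3.14].

## Interface

Orientations are given as [roll, pitch, yaw] about the fixed x, y, z axes, in that order (R = Rz(yaw) Ry(pitch) Rx(roll)).
In Python, from bench import robot gives the robot as it stands. The module is installed in compiled form; this text tells all that it offers. Calls block until the motion is done:
- robot.move_ptp(position, orientation): joint-space move of the TCP to a pose.
- robot.move_linear(position, ori=None, speed=150, f_stop=None): straight line of the TCP; ori=None keeps the orientation; speed is the mean speed in mm/s. With f_stop (N) it stops when the force on the tool has changed by that much, and returns True; else False.
- robot.move_j(angles): joint-space move.
- robot.move_gripper(opening): opening from 0.0 (shut) to 1.0 (fully open); the grip force is fixed at half the most; returns when the fingers have stopped.
- robot.sleep(seconds).
- robot.inverse_kinematics(position, orientation): joint angles nearest the present ones, or None.
- robot.get_image(name): name is "side" or "top" or "wrist"; returns a dict with "img" (420x560x3 uint8, blue, green, red), "fovy" (degrees; the focal length in pixels is half the picture's height over the tangent of half this angle, whatever the lens; pixels are square), "cx", "cy" (the principal point, pixels), "eye" and "orientation" of the camera in the world. Camera axes: x right, y down, z forward; pixel columns grow to the right and rows downward; lengths in mm; the calibration is good to about 2 mm. A picture is of the moment at which its call begins. There is no depth.
A pose or a line that the arm cannot do raises robot.MotionError and nothing moves.
- robot.hand_in(): hands the job in, once; it reports no verdict.
Readings, each from a call of its own:
- robot.current_t(): time.
- robot.current_qpos(): joint angles.
- robot.current_joint_vel(): joint speeds.
- robot.current_joint_efforts(): joint torques, N m.
- robot.current_tcp_pos(): TCP position.
- robot.current_eef_rot(): TCP orientation.
- robot.current_contact_force(): force on the tool from outside, world axes, zero at the start.
- robot.current_ft_torque(): the same for the moment, N m.
- robot.current_gripper_width(): opening from 0.0 (shut) to 1.0 (fully open).
Only numpy, scipy, OpenCV 4.12 (cv2) and the standard library are available. Lean on these libraries where they do the work, as an engineer would, in place of code of your own. Each camera call takes 0.05 s, during which the arm holds its last target. There are 200 camera calls.

## Working session

There is one attempt and no reset: what is moved stays moved. The work goes in short steps, each a Python script; the robot and the scene stay as the last script left them, time stands still between calls to the robot, and variables do not carry over. Pictures are saved under pics/ and viewed, about 8 in all and at most 12, crops included, and the job is handed in when it is done.

```bash
mkdir -p pics; cat > h.py <<'E'
import numpy as np, cv2, json
from bench import robot
from scipy.spatial.transform import Rotation as R
def shot(cam,name):
    d=robot.get_image(cam); cv2.imwrite(f'pics/{name}.png',d['img'])
    o=np.array(d['orientation'],float)
    json.dump(dict(fovy=d['fovy'],cx=d['cx'],cy=d['cy'],eye=list(map(float,d['eye'])),o=o.tolist()),open(f'pics/{name}.json','w'))
def load(name):
    c=json.load(open(f'pics/{name}.json')); o=np.array(c['o'])
    c['R']=o if o.shape==(3,3) else (R.from_euler('xyz',o).as_matrix() if o.size==3 else R.from_quat(o).as_matrix())
    c['f']=210/np.tan(np.radians(c['fovy'])/2); return c
def p2w(name,uv,z):
    c=load(name); d=c['R']@np.array([(uv[0]-c['cx'])/c['f'],(uv[1]-c['cy'])/c['f'],1]); e=np.array(c['eye'])
    return e+d*(z-e[2])/d[2]
def w2p(name,p):
    c=load(name); q=c['R'].T@(np.array(p)-c['eye']); return c['f']*q[:2]/q[2]+[c['cx'],c['cy']]
E
python3 - <<'E'
from h import *
for c in ('side','top','wrist'):
    shot(c,c+'0'); d=json.load(open(f'pics/{c}0.json')); print(c,d)
print(robot.current_t(),robot.current_eef_rot())
E
```

```text
side {'fovy': 42.928991560241066, 'cx': 283.3898951519603, 'cy': 211.52997758536975, 'eye': [374.84116582126126, -1411.1244666894918, 1175.7087183767308], 'o': [-2.256387618085961, 0.013962421286755289, -0.14867841402041782]}
top {'fovy': 43.09969984113361, 'cx': 278.29707106627546, 'cy': 218.34809469299998, 'eye': [413.72412666749943, -58.02459093074284, 1666.3774614317545], 'o': [-3.0531674263587147, -0.0023820168008992226, -1.5556745872858881]}
wrist {'fovy': 58.630843519430194, 'cx': 272.1791985577688, 'cy': 214.4047910118137, 'eye': [214.7134349751042, -511.2070363645587, 382.4938156136336], 'o': [2.8647000184776794, 0.0017506713460604395, -1.310312843507845]}
0.15 [-3.14028222e+00 -2.79168933e-04  2.60744362e-01]
```

View pics/top0.png

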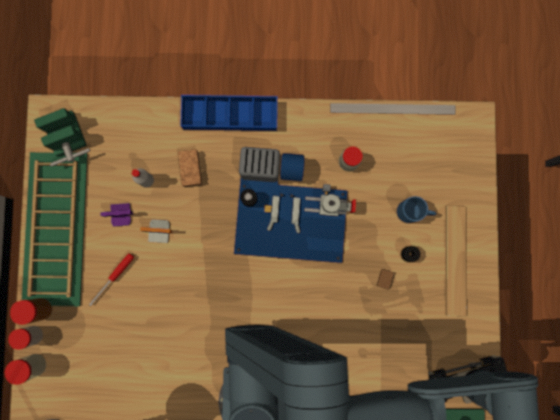

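View pics/side0.png

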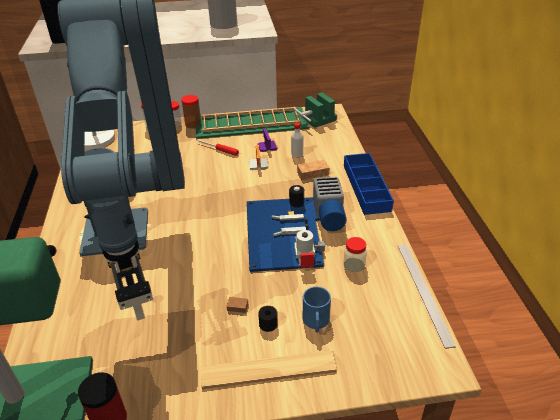

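The top view shows the orange module near (157,231), the purple decoy near (121,214), the sander plate spanning about (236-348, 183-262), and the red tab near (352,206). Next I'll enlarge the sander and module in a single picture.

```bash
python3 - <<'E'
from h import *
im=cv2.imread('pics/top0.png')
a=cv2.resize(im[140:270,230:360],(520,520),interpolation=cv2.INTER_CUBIC)
b=cv2.resize(im[205:255,130:190],(280,233),interpolation=cv2.INTER_CUBIC)
o=np.zeros((520,800,3),np.uint8);o[:,:520]=a;o[:233,520:]=b
cv2.imwrite('pics/crop0.png',o)
for uv,z in [((157,231),54),((240,183),12),((348,190),12),((343,262),12),((235,255),12),((249,197),82),((352,206),60)]: print(uv,p2w('top0',uv,z).round())
E
```

```text
(157, 231) [513. 308.  54.]
(240, 183) [670.  62.  12.]
(348, 190) [ 653. -277.   12.]
(343, 262) [ 428. -262.   12.]
(235, 255) [444.  73.  12.]
(249, 197) [617.  29.  82.]
(352, 206) [ 597. -283.   60.]
```

View pics/crop0.png

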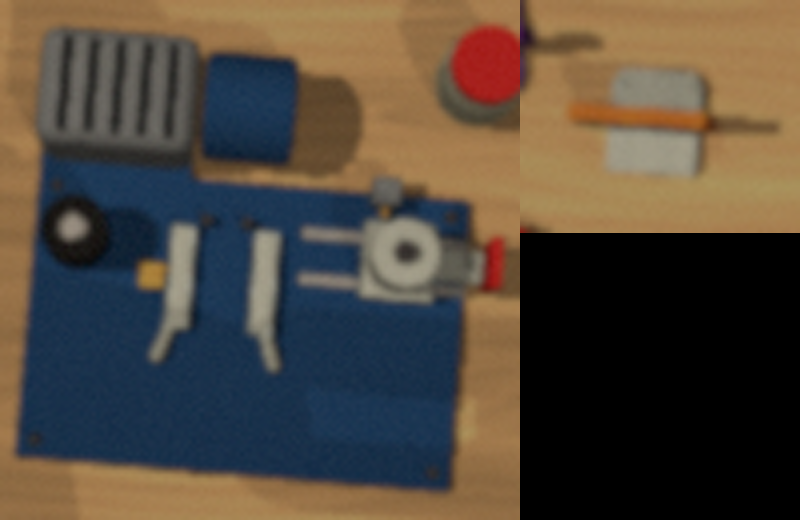

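```bash
python3 - <<'E'
from h import *
for n,p in (('ws',[540,-130,300]),('wm',[513,308,190])):
    robot.move_ptp(p,[np.pi,0,np.pi/2]); shot('wrist',n); print(robot.current_tcp_pos(),robot.current_eef_rot(),robot.current_t())
a=cv2.imread('pics/ws.png');b=cv2.imread('pics/wm.png')
E
```

```text
[ 539.70371791 -131.00651479  299.74215113] [-3.14109370e+00  8.03861760e-05  1.56903569e+00] 2.25
[513.88517363 306.95240293 190.41030994] [3.14071571e+00 6.17155971e-05 1.56922854e+00] 3.9583
```

View pics/ws.png

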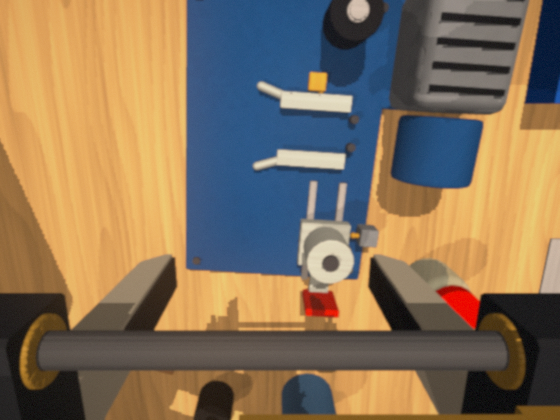

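View pics/wm.png

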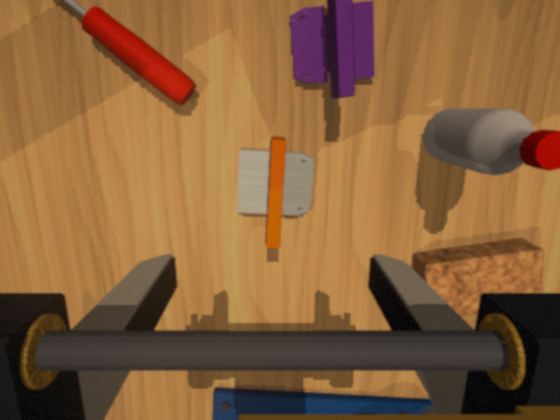

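The wrist views show the chamfered end pointing right (+x), the module centred near (276,183), the guides' lips near (316,102) and (311,159), the plate's corner at (187,269), and the tab at (320,303). I'll measure these sub-pixel.

```bash
python3 - <<'E'
from h import *
# sander
im=cv2.imread('pics/ws.png').astype(float); g=cv2.GaussianBlur(im[:,:,2],(3,3),0)  # red channel: grey bright, blue dark
def edge(prof,rising):
    d=np.diff(prof)*(1 if rising else -1); k=int(d.argmax()); s=d[max(k-1,0):k+2]; return max(k-1,0)+ (s*np.arange(len(s))).sum()/s.sum()+.5
def line(name,pts,z):
    P=np.array([p2w(name,p,z)[:2] for p in pts]); vx,vy,x,y=cv2.fitLine(P.astype(np.float32),cv2.DIST_HUBER,0,.01,.01).ravel(); 
    return np.array([x,y]),np.degrees(np.arctan2(vy,vx)),len(P)
cols=range(288,342,3)
E=[line('ws',[(c,a+edge(g[a:b,c],r)) for c in cols],26.5) for a,b,r in ((103,118,False),(142,158,True),(84,100,True),(160,176,False))]
for e in E: print('lip',e)
print('front edge',line('ws',[(177+edge(g[r,177:197],False),r) for r in range(20,255,6)],12))
print('side edge',line('ws',[(c,260+edge(g[260:290,c],True)) for c in list(range(205,290,5))],12))
# bar ends
for r0,a in ((102,340),(159,333)): 
    u=a+edge(g[r0-4:r0+5].mean(0)[a:a+25],False); print('bar end',p2w('ws',(u,r0),26.5).round(1))
hsv=cv2.cvtColor(cv2.imread('pics/ws.png'),cv2.COLOR_BGR2HSV)
m=((hsv[:,:,0]<8)|(hsv[:,:,0]>172))&(hsv[:,:,1]>170)&(hsv[:,:,2]>80); m[:,:295]=0;m[:,345:]=0; m[:285]=0;m[330:]=0
y,x=np.where(m); print('tab px',x.min(),x.max(),y.min(),y.max())
for z in (76,24): print('tab bottom row',[p2w('ws',(320,r),z).round(1) for r in (y.min(),y.max())])
# module
hsv=cv2.cvtColor(cv2.imread('pics/wm.png'),cv2.COLOR_BGR2HSV); m=((hsv[:,:,0]>5)&(hsv[:,:,0]<15)&(hsv[:,:,1]>215)).astype(np.uint8); m[:,:255]=0;m[:,300:]=0;m[:125]=0;m[260:]=0
r=cv2.minAreaRect(cv2.findNonZero(m)); print(r,m.sum())
bx=cv2.boxPoints(r); print(np.array([p2w('wm',p,62)[:2] for p in bx]).round(1), p2w('wm',r[0],62).round(1))
rows=[(q,np.where(m[q])[0]) for q in range(150,240,5)]; print('plate top',line('wm',[(c.mean(),q) for q,c in rows if len(c)],62),[len(c) for q,c in rows])
gm=cv2.GaussianBlur(cv2.imread('pics/wm.png')[:,:,0].astype(float),(3,3),0)
for nm,a,b,ri in (('foot+y',143,160,True),('foot-y',205,225,False)): print(nm,line('wm',[(c,a+edge(gm[a:b,c],ri)) for c in list(range(244,264,2))],8))
print('foot-x',line('wm',[(228+edge(gm[q,228:250],True),q) for q in range(156,210,4)],8)); print('foot+x',line('wm',[(305+edge(gm[q,305:325],False),q) for q in range(168,200,4)],8))
for n in('ws','wm'): print(load(n)['eye'])
E
```

```text
lip (array([589.3782  , -56.638504], dtype=float32), np.float32(-3.9684353), 18)
lip (array([ 585.91626, -102.59788], dtype=float32), np.float32(-3.9125972), 18)
lip (array([584.4635  , -37.925026], dtype=float32), np.float32(-4.0009093), 18)
lip (array([ 579.3772 , -120.86995], dtype=float32), np.float32(-3.8349867), 18)
front edge (array([ 435.64203, -102.43489], dtype=float32), np.float32(86.01503), 40)
side edge (array([ 502.48685, -262.7656 ], dtype=float32), np.float32(-3.939238), 17)
bar end [628.1 -48.2  26.5]
bar end [ 623.5 -111.9   26.5]
tab px 303 338 290 316
tab bottom row [array([ 593.5, -255.1,   76. ]), array([ 594.6, -288.6,   76. ])]
tab bottom row [array([ 600.7, -281.9,   24. ]), array([ 602. , -319.9,   24. ])]
((275.5465393066406, 192.10659790039062), (14.085074424743652, 110.11116790771484), 2.9814612865448) 805
[[507.8 272.1]
 [512.8 362.2]
 [523.6 361.7]
 [519.5 271.4]] [516.  318.7  62. ]
plate top (array([515.5819 , 318.44165], dtype=float32), np.float32(86.3042), 18) [13, 12, 13, 13, 12, 12, 13, 12, 6, 5, 3, 1, 2, 3, 3, 1, 3, 2]
foot+y (array([495.76398, 346.5569 ], dtype=float32), np.float32(-3.5393343), 10)
foot-y (array([494.82608, 286.32437], dtype=float32), np.float32(-3.8569334), 10)
foot-x (array([480.5546, 313.3878], dtype=float32), np.float32(87.60695), 14)
foot+x (array([550.9126 , 316.38885], dtype=float32), np.float32(87.57297), 8)
[539.4156020875345, -54.55994167839813, 464.29879733739443]
[513.2567305999333, 383.4387022578543, 354.91941589182323]
```

```bash
cat >> h.py <<'E'
TH=np.radians(-3.95); O=np.array([566.6,-78.2])
def S(x,y): return O+np.array([x*np.cos(TH)-y*np.sin(TH),x*np.sin(TH)+y*np.cos(TH)])
def inS(p): d=np.array(p[:2])-O; return np.array([d[0]*np.cos(TH)+d[1]*np.sin(TH),-d[0]*np.sin(TH)+d[1]*np.cos(TH)])
ORI=[np.pi,0,np.pi/2+TH]
E
python3 - <<'E'
from h import *
o=[np.pi,0,np.pi/2+np.radians(-3.5)]
robot.move_ptp([515.7,315.7,90],o); robot.move_linear([515.7,315.7,24],speed=80,f_stop=15); print(robot.current_tcp_pos())
robot.move_gripper(0.0); print('w',robot.current_gripper_width()*93,robot.current_tcp_pos(),robot.current_contact_force())
p=robot.current_tcp_pos(); robot.move_linear([p[0],p[1],110],speed=120); print(robot.current_contact_force(),robot.current_gripper_width()*93)
e=S(-88,0); robot.move_ptp([*e,110],ORI); robot.move_linear([*e,50],speed=100)
robot.sleep(.2); shot('wrist','we'); shot('side','se'); print(robot.current_tcp_pos(),inS(robot.current_tcp_pos()),robot.current_eef_rot(),robot.current_contact_force(),robot.current_t())
im=cv2.imread('pics/we.png'); s=cv2.imread('pics/se.png')[180:290,220:360]
o=np.zeros((420,800,3),np.uint8); o[:,:560]=im; o[:189,560:]=cv2.resize(s,(240,189)); cv2.imwrite('pics/we2.png',o)
E
```

```text
[516.1570879  315.90202014  24.44817799]
w 11.969194694330353 [515.74282479 315.69312504  23.97851514] [ 0.49615084 -0.16814841  0.07268863]
[-0.59375761  0.11323128 -2.82238204] 11.655939131884052
[479.18971465 -72.3034059   50.52636602] [-87.60883834  -0.13874991] [3.14048689e+00 3.24533919e-04 1.50175525e+00] [ 0.26311848  0.63711921 -2.60400028] 10.0083
```

View pics/we2.png

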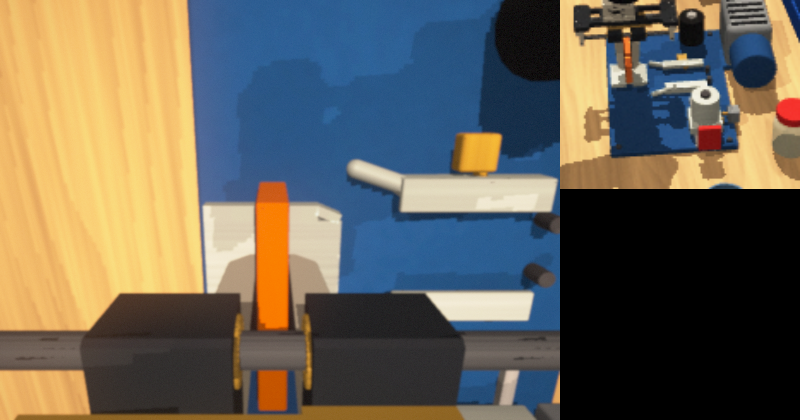

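The module is held upright (width 12 mm, payload 2.8 N), and the foot's +y edge is at row ~204. The upper guide's lip inner edge is at row ~211. Next I'll check lateral alignment against that lip edge.

```bash
python3 - <<'E'
from h import *
for uv in ((225,204),(300,205)): print('foot+y',inS(p2w('we',uv,34.6)).round(1))
for uv in ((420,211.5),(520,212)): print('lip+y in',inS(p2w('we',uv,26.5)).round(1))
for uv in ((440,292),(520,292)): print('lip-y in',inS(p2w('we',uv,26.5)).round(1))
for uv in ((203,215),(204,280)): print('foot-x',inS(p2w('we',uv,34.6)).round(1))
E
```

```text
foot+y [-111.5   30.2]
foot+y [-74.1  29.7]
lip+y in [-10.6  24.1]
lip+y in [41.9 23.8]
lip-y in [  5.6 -22.5]
lip-y in [ 50.3 -22.6]
foot-x [-122.7   24.5]
foot-x [-124.   -11.2]
```

```bash
python3 - <<'E'
from h import *
def st(l): p=robot.current_tcp_pos(); print(l,inS(p).round(2),p[2].round(2),robot.current_contact_force().round(2),round(robot.current_t(),2))
Y=.6
r=robot.move_linear([*S(-88,Y),35],speed=50,f_stop=6); st(('down',r))
z=max(robot.current_tcp_pos()[2]+.5,36.3)
robot.move_linear([*S(-88,Y),z],speed=30); st('lift')
for x,v in ((-30,70),(10,50),(20,30),(25.5,20)):
    r=robot.move_linear([*S(x,Y),z],speed=v,f_stop=20); st((x,r))
    if r: break
robot.sleep(.2); st('end'); shot('wrist','wi'); shot('top','ti'); shot('side','si')
im=cv2.imread('pics/wi.png'); s=cv2.imread('pics/si.png')[180:290,220:360]
o=np.zeros((420,800,3),np.uint8); o[:,:560]=im; o[:189,560:]=cv2.resize(s,(240,189)); cv2.imwrite('pics/wi2.png',o)
E
```

```text
('down', True) [-87.71   0.44] 35.47 [0.86 0.25 1.58] 10.34
lift [-88.51   0.78] 35.76 [-0.04 -0.33 -2.03] 10.59
(-30, False) [-30.63   0.74] 36.09 [ 0.02  0.29 -2.69] 11.57
(10, False) [10.28  0.32] 36.41 [ 1.13 -5.95 -2.62] 12.52
(20, False) [21.98  0.47] 36.86 [ 3.72 -4.66 -2.27] 13.0
(25.5, False) [24.84  1.29] 35.88 [ 0.07 -0.05 -2.63] 13.43
end [25.03  0.9 ] 36.1 [ 0.32  0.08 -2.43] 13.62
```

View pics/wi2.png

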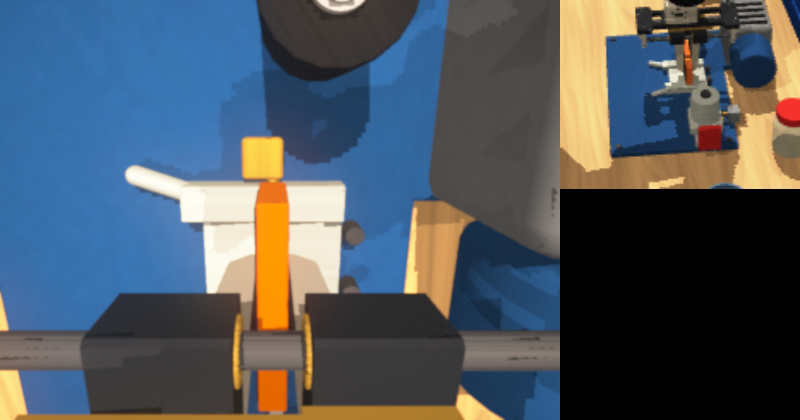

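```bash
python3 - <<'E'
from h import *
def st(l): p=robot.current_tcp_pos(); print(l,inS(p).round(2),p[2].round(2),robot.current_contact_force().round(2),round(robot.current_t(),2))
z=36.2
for x in (26,27,28,29,30):
    r=robot.move_linear([*S(x,.6),z],speed=15,f_stop=12); robot.sleep(.1); st((x,r))
    if r or abs(robot.current_contact_force()[0])>8: break
E
```

```text
(26, False) [25.86  0.6 ] 36.14 [-1.15  0.43 -2.79] 14.12
(27, False) [26.34  0.55] 35.92 [-4.09 -1.36 -2.66] 14.47
(28, False) [26.43  0.65] 35.68 [-5.43 -0.54 -1.78] 14.82
(29, False) [26.53  0.67] 35.71 [-8.51 -1.57 -0.28] 15.18
```

```bash
python3 - <<'E'
from h import *
def st(l): p=robot.current_tcp_pos(); print(l,inS(p).round(2),p[2].round(2),robot.current_contact_force().round(2),round(robot.current_t(),2))
robot.move_linear([*S(26,.6),36.2],speed=15); st('relax')
robot.move_gripper(.5); st('open')
p=robot.current_tcp_pos(); robot.move_linear([p[0],p[1],150],speed=120); st('up')
robot.move_ptp([*S(44,-245),150],ORI); robot.move_gripper(0.0)
r=robot.move_linear([*S(44,-245),42],speed=100,f_stop=10); st(('tabdown',r))
shot('wrist','wt'); shot('side','stb'); shot('top','tt')
r=robot.move_linear([*S(44,-195),42],speed=30,f_stop=3); st(('contact',r))
im=cv2.imread('pics/wt.png'); s=cv2.imread('pics/stb.png')[180:290,220:360]; t=cv2.imread('pics/tt.png')[150:250,230:370]
o=np.zeros((420,800,3),np.uint8); o[:,:560]=im; o[:189,560:]=cv2.resize(s,(240,189));o[200:371,560:]=cv2.resize(t,(240,171)); cv2.imwrite('pics/wt2.png',o)
E
```

```text
relax [26.25  0.56] 36.33 [-2.18 -0.83 -2.8 ] 15.53
open [26.02  0.62] 36.19 [ 0.54  0.39 -0.13] 16.27
up [25.44  0.75] 149.13 [ 0.87 -0.17  0.38] 17.38
('tabdown', False) [  44.57 -245.35] 42.92 [-0.7  -0.14  0.3 ] 20.45
('contact', True) [  44.01 -219.06] 41.96 [-0.37 -3.1   3.65] 21.55
```

View pics/wt2.png

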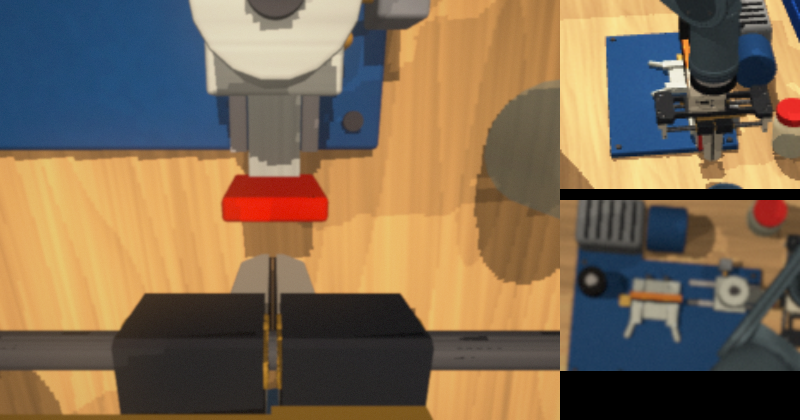

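Fingers are centred on the tab and have touched it. The module stands on the rail behind. Now the push.

```bash
python3 - <<'E'
from h import *
def st(l): p=robot.current_tcp_pos(); print(l,inS(p).round(2),p[2].round(2),robot.current_contact_force().round(2),round(robot.current_t(),2))
for y in (-213,-207,-201,-195,-190,-187,-185.5):
    r=robot.move_linear([*S(44,y),42],speed=30,f_stop=25); st((y,r))
    if r: break
robot.sleep(.3); st('end'); shot('wrist','wf'); shot('top','tf'); shot('side','sf')
im=cv2.imread('pics/wf.png'); s=cv2.imread('pics/sf.png')[180:290,220:360]; t=cv2.imread('pics/tf.png')[150:250,230:370]
o=np.zeros((420,800,3),np.uint8); o[:,:560]=im; o[:189,560:]=cv2.resize(s,(240,189));o[200:371,560:]=cv2.resize(t,(240,171)); cv2.imwrite('pics/wf2.png',o)
E
```

```text
(-213, False) [  43.95 -213.87] 41.96 [-0.63 -4.57  0.97] 21.9
(-207, False) [  43.96 -207.93] 41.97 [-0.37 -5.31  0.97] 22.25
(-201, False) [  43.93 -202.83] 41.97 [-1.59 -8.09 -0.12] 22.6
(-195, False) [  43.92 -196.51] 41.96 [-1.61 -6.39 -1.21] 22.95
(-190, False) [  43.96 -192.05] 42.03 [-1.9  -9.09 -0.74] 23.27
(-187, False) [  43.93 -189.3 ] 42.02 [-1.34 -9.71 -1.17] 23.52
(-185.5, False) [  43.96 -188.11] 42.04 [-2.68 -9.12 -1.52] 23.77
end [  43.93 -188.13] 42.04 [-1.38 -9.4  -1.11] 24.07
```

View pics/wf2.png

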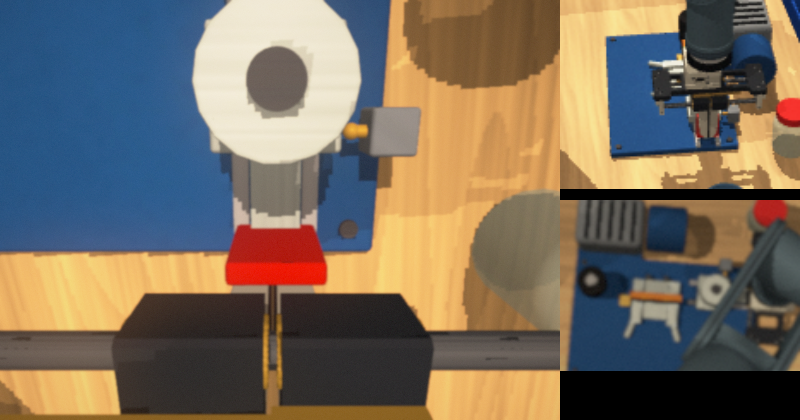

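```bash
python3 - <<'E'
from h import *
for n,u in (('wt',275),('wf',277)):
    im=cv2.imread(f'pics/{n}.png'); print(n,[(r,int(im[r,u-20:u+20,2].mean())) for r in range(170,300,3) if im[r,u-20:u+20,1].mean()<70])
for n,rs in (('wt',(176,197,221)),('wf',(226,262,284))):
    print(n,[inS(p2w(n,(275,r),z)).round(1) for r,z in zip(rs,(76,76,24))])
E
```

```text
wt [(179, 157), (182, 159), (185, 159), (188, 159), (191, 160), (194, 160), (197, 198), (200, 230), (203, 230), (206, 228), (209, 227), (212, 226), (215, 225), (218, 218), (221, 166), (296, 63), (299, 62)]
wf [(230, 173), (233, 174), (236, 174), (239, 175), (242, 175), (245, 176), (248, 177), (251, 177), (254, 177), (257, 177), (260, 177), (263, 220), (266, 239), (269, 238), (272, 236), (275, 235), (278, 233), (281, 231), (284, 189), (296, 74), (299, 73)]
wt [array([  44.9, -192.2]), array([  44.9, -199.8]), array([  45.4, -224.7])]
wf [array([  44.4, -153.2]), array([  44.5, -167.4]), array([  44.8, -202.5])]
```

```bash
python3 - <<'E'
from h import *
for n,rs in (('wt',(197,221)),('wf',(262.5,284.5))): print(n,[inS(p2w(n,(275,r),76)).round(1) for r in rs])
E
```

```text
wt [array([  44.9, -199.8]), array([  45. , -208.9])]
wf [array([  44.5, -167.6]), array([  44.5, -176.7])]
```

```bash
python3 - <<'E'
from h import *
for n in ('tt','tf'):
    h=cv2.cvtColor(cv2.imread(f'pics/{n}.png'),cv2.COLOR_BGR2HSV)[180:235,260:290]; m=(h[:,:,0]>5)&(h[:,:,0]<16)&(h[:,:,1]>170); y,x=np.where(m)
    print(n,inS(p2w(n,(x.mean()+260,y.mean()+180),74)).round(1),len(x))
print(inS(robot.current_tcp_pos()),robot.current_contact_force().round(1),robot.current_t()); robot.hand_in()
E
```

```text
tt [24.4 15.1] 59
tf [24.3 15.3] 61
[  43.96460069 -188.11975082] [-1.8 -9.7 -1.7] 24.2167
the job is handed in; nothing more can be done
```

I handed the job in at 24.2 s: the platen module is home on the rail and released, and the arm is holding the red tab back against its spring.

- **Module:** I gripped the orange module by its plate and slid it onto the rail, chamfered end first. The sideways force rose to about 6 N while the foot passed the detent ball, and fell to about zero at 25 mm along the rail. A further gentle push met the end stop about 1.4 mm beyond that. After release the top camera shows the plate at about 24 mm along the rail. It stayed there during the tab push.
- **Tab:** I pushed it with the closed fingers. The force peaked at about 8 N around the click, dropped, then rose again. The arm finished holding at about 9.5 N.
- **Disagreements in the checks:**
  - The tab's travel comes out at about 32 mm from the pictures and 31 mm from the arm's position, but only about 28 mm from the spring force. All are past the 26 mm needed.
  - The top-camera module check picked up only part of the plate, or the yellow detent housing with it. Its sideways reading (15 mm) means nothing; only the reading along the rail is usable.
- **Bystanders:** I did not touch the other things on the bench.

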